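# Clear the empty spray cans out of the rack

### The job

Two of the four spray cans in the sloping rack are empty: lift them to feel which by their weight. Stand the two empty ones upright on the floor of the green crate, putting them down gently, and leave the two full ones fully seated in the rack; do not disturb the tape, the jar or the screwdriver.

Things in the scene. Friction and masses are not known exactly. Their poses are not given: they have to be found in the camera images.
- rack: fixed grey rack: four pockets in a row along y. Origin on the table under the row's middle. Pocket axes lean 32 deg from vertical to the rack's -x (tops towards the robot). Pocket floor centres: x = 0, y = -126, -42, 42, 126, z = 30 mm in its frame; 56 mm square inside, 50 mm deep along the axis, 4 mm walls, a seated can's lower 50 mm is inside, loose by 2 mm all round. 32 mm free between neighbouring cans.
- crate: fixed green open crate, 170 (its x) x 240 (its y) x 60 mm high, walls 6 mm, floor 6 mm thick. Origin: centre of its underside on the table.
- can_a: spray can, all four look alike: blue cylinder 52 mm in diameter, 104 mm tall, yellow band, then a red cap 44 mm in diameter up to 160 mm. Origin: centre of its underside; z runs up to the cap. A full can weighs 260 to 360 g, an empty one 60 to 90 g; only the weight tells. Stands in a rack pocket at the start, any can in any pocket.
- can_b: spray can, all four look alike: blue cylinder 52 mm in diameter, 104 mm tall, yellow band, then a red cap 44 mm in diameter up to 160 mm. Origin: centre of its underside; z runs up to the cap. A full can weighs 260 to 360 g, an empty one 60 to 90 g; only the weight tells. Stands in a rack pocket at the start, any can in any pocket.
- can_c: spray can, all four look alike: blue cylinder 52 mm in diameter, 104 mm tall, yellow band, then a red cap 44 mm in diameter up to 160 mm. Origin: centre of its underside; z runs up to the cap. A full can weighs 260 to 360 g, an empty one 60 to 90 g; only the weight tells. Stands in a rack pocket at the start, any can in any pocket.
- can_d: spray can, all four look alike: blue cylinder 52 mm in diameter, 104 mm tall, yellow band, then a red cap 44 mm in diameter up to 160 mm. Origin: centre of its underside; z runs up to the cap. A full can weighs 260 to 360 g, an empty one 60 to 90 g; only the weight tells. Stands in a rack pocket at the start, any can in any pocket.
- tape: bystander: black roll of tape lying flat, 90 mm in diameter, 40 mm high, origin centre of its underside
- jar: bystander: amber jar with steel cap, 64 mm in diameter, 80 mm high, origin centre of its underside
- driver: bystander: screwdriver lying on the table along its x axis, 200 mm long, handle 26 mm thick, origin under its middle
Mind the look-alikes: they are no part of the job. What is shaped like the can_c but purple or white is not meant.

How it is judged:
At the end, for the whole second after the job is handed in: two cans, the empty ones, stand upright (within 7 degrees) on the crate's floor, at rest, each resting on the crate with under 1.6 N; the other two sit at the bottom of a pocket of the rack (any pocket, within 10 mm of its floor), at rest (((x of can_a in the frame of rack between -0.01 and 0.01 m and y of can_a in the frame of rack between -0.17 and 0.17 m and z of can_a in the frame of rack between 0.02 and 0.04 m and angle between can_a's own z axis and vertical between 0.42 and 0.8 rad and linear speed of can_a below 0.02 m/s) or (x of can_a in the frame of crate between -0.079 and 0.079 m and y of can_a in the frame of crate between -0.114 and 0.114 m and z of can_a in the frame of crate below 0.012 m and angle between can_a's own z axis and vertical below 0.12 rad and linear speed of can_a below 0.02 m/s and contact force between can_a and crate below 1.6 N)) and ((x of can_b in the frame of rack between -0.01 and 0.01 m and y of can_b in the frame of rack between -0.17 and 0.17 m and z of can_b in the frame of rack between 0.02 and 0.04 m and angle between can_b's own z axis and vertical between 0.42 and 0.8 rad and linear speed of can_b below 0.02 m/s) or (x of can_b in the frame of crate between -0.079 and 0.079 m and y of can_b in the frame of crate between -0.114 and 0.114 m and z of can_b in the frame of crate below 0.012 m and angle between can_b's own z axis and vertical below 0.12 rad and linear speed of can_b below 0.02 m/s and contact force between can_b and crate below 1.6 N)) and ((x of can_c in the frame of rack between -0.01 and 0.01 m and y of can_c in the frame of rack between -0.17 and 0.17 m and z of can_c in the frame of rack between 0.02 and 0.04 m and angle between can_c's own z axis and vertical between 0.42 and 0.8 rad and linear speed of can_c below 0.02 m/s) or (x of can_c in the frame of crate between -0.079 and 0.079 m and y of can_c in the frame of crate between -0.114 and 0.114 m and z of can_c in the frame of crate below 0.012 m and angle between can_c's own z axis and vertical below 0.12 rad and linear speed of can_c below 0.02 m/s and contact force between can_c and crate below 1.6 N)) and ((x of can_d in the frame of rack between -0.01 and 0.01 m and y of can_d in the frame of rack between -0.17 and 0.17 m and z of can_d in the frame of rack between 0.02 and 0.04 m and angle between can_d's own z axis and vertical between 0.42 and 0.8 rad and linear speed of can_d below 0.02 m/s) or (x of can_d in the frame of crate between -0.079 and 0.079 m and y of can_d in the frame of crate between -0.114 and 0.114 m and z of can_d in the frame of crate below 0.012 m and angle between can_d's own z axis and vertical below 0.12 rad and linear speed of can_d below 0.02 m/s and contact force between can_d and crate below 1.6 N)) and (angle between each of can_a, can_b's own z axis and vertical below 0.12 rad or angle between each of can_a, can_c's own z axis and vertical below 0.12 rad or angle between each of can_a, can_d's own z axis and vertical below 0.12 rad or angle between each of can_b, can_c's own z axis and vertical below 0.12 rad or angle between each of can_b, can_d's own z axis and vertical below 0.12 rad or angle between each of can_c, can_d's own z axis and vertical below 0.12 rad)); the robot touches nothing.
It fails at once if a bystander (tape, jar or screwdriver) is pushed more than 30 mm (distance of any of tape, jar, driver from where it was at the start of the episode above 0.03 m).
It fails at once if a can drops on the crate's floor (faster than 0.5 m/s, a fall of some 13 mm) ((x of can_a in the frame of crate between -0.08 and 0.08 m and y of can_a in the frame of crate between -0.115 and 0.115 m and z of can_a in the frame of crate below 0.02 m and linear speed of can_a above 0.5 m/s) or (x of can_b in the frame of crate between -0.08 and 0.08 m and y of can_b in the frame of crate between -0.115 and 0.115 m and z of can_b in the frame of crate below 0.02 m and linear speed of can_b above 0.5 m/s) or (x of can_c in the frame of crate between -0.08 and 0.08 m and y of can_c in the frame of crate between -0.115 and 0.115 m and z of can_c in the frame of crate below 0.02 m and linear speed of can_c above 0.5 m/s) or (x of can_d in the frame of crate between -0.08 and 0.08 m and y of can_d in the frame of crate between -0.115 and 0.115 m and z of can_d in the frame of crate below 0.02 m and linear speed of can_d above 0.5 m/s)).
It also fails if it takes over 72 s, if anything falls off the work surface, if the arm or the gripper's body presses on something with over 40 N, if the wrist force passes 120 N, or if a joint passes its speed limit or range.

### The arm

A 6-joint arm with a two-finger parallel gripper is mounted at the origin on the work surface. World frame = base frame: x ahead of the robot, y to its left, z up, the work surface at z = 0. Lengths are in m, angles in rad, forces in N, time in s.
With the tool pointing down it reaches from about 0.35 to 0.775 m from the base axis. Payload 7.3 kg.
Tool frame: the origin (TCP) lies between the finger pads; the fingertips stand 8 mm ahead of it and the grasp point (between the pads) lies 11 mm behind it (robot.nose_length is the distance from the TCP to the fingertips, in m); z points along the fingers, y is the line along which they close (so a half turn about z gives the same grasp; the last joint's range is limited). The gripper opens to 92 mm and grips with 3 to 60 N. Pads are 19 mm wide; open, the fingers measure 130 mm over their backs; the gripper's body (75 mm by 190 mm) begins 47 mm behind the grasp point.
Start: joints at [1.035, 0.342, 1.524, -0, 1.275, -0.146], TCP at [0.199, 0.486, 0.235] pointing down, gripper open.
Joint ranges: [-2.53, 2.53], [-0.77, 2.02], [0.04, 2.7], [-1, 4.14], [0.28, 2.66], [-3.11, 3.11]. Speed limits (rad/s): [2.57, 2.57, 3.14, 3.14, 3.14, 3.14].

### API

Orientations are given as [roll, pitch, yaw] about the fixed x, y, z axes, in that order (R = Rz(yaw) Ry(pitch) Rx(roll)).
In Python, from cell import robot gives the robot as it stands. The module is installed in compiled form; this text tells all that it offers.
- The arm moves only by the shell command python3 -m jog 'ROWS' [FORCE]. ROWS is JSON, a list that holds one entry, the list of rows, each a list of 5 numbers: the gripper's target within -1 to 1 (fully open at 1, half-way at 0, shut at -1), then the shift along the tool's x, y, z in m, then the turn about the tool's z in rad. A call has 1 to 5 rows; each row is the pose to reach, as a shift and turn from the pose commanded when the call began, along the tool's axes at that moment; what a row does not reach only later rows make up. A row lasts 1/12 s, in which the tool goes at most 41.7 mm and 7.16 degrees, less where a joint would pass 70% of its speed; a pose out of reach is approached as far as the arm can. A call with a gripper value outside its range is refused whole. The fingers move at their own pace and stop on an object; FORCE is the grip in N (left out, the last holds). Time passes only in rows, so rows that repeat a pose let the fingers close. It gives the time, the measured TCP pose, the force, the opening and the grip force at its end, in the units of the state.
- robot.observe(): the state, without advancing time (a new reading comes with each control period).
- robot.read_camera(name): name is "side" or "top"; returns the picture (400x640x3 uint8, red, green, blue); there is no depth.
- robot.camera_model(name): a dict with "camera_matrix" (3x3 intrinsics, pixels), "dist_coeffs" ([k1, k2, p1, p2, k3] as OpenCV has them; the pictures are not rectified), "position" and "attitude" of the camera in the world. Camera axes: x right, y down, z forward; pixel columns grow to the right and rows downward; lengths in m; the calibration is good to about 2 mm. A picture is of the moment at which its call begins. camera_model takes no time and is no camera call.
- robot.hand_in(): hands the job in; it is judged then, once.
The state is a dict: "time": time; "qpos": joint angles; "qvel": joint speeds; "joint_efforts": joint torques, N m; "tool_pos": TCP position; "tool_rot": TCP orientation; "contact_force": force on the tool from outside, world axes, zero at the start; "torque": the same for the moment, N m; "opening": finger opening in m; "grip_force": force on a finger pad.
Only numpy, scipy, OpenCV 4.12 (cv2) and the standard library are available. Lean on these libraries where they do the work, as an engineer would, in place of code of your own. Each camera call takes 0.05 s, during which the arm holds its last target. There are 200 camera calls.

## Working session

There is one attempt and no reset: what is moved stays moved. The work goes in short steps, Python scripts to look and compute and a shell command to move; the robot and the scene stay as the last step left them, time stands still between calls to the robot, and variables do not carry over. Pictures are saved under pics/ and viewed, at most 10 in all, crops included, and the job is handed in when it is done.

```bash
mkdir -p pics; cat > h.py <<'E'
import numpy as np,cv2
from cell import robot
from scipy.spatial.transform import Rotation as R
def cam(n):
    m=robot.camera_model(n);a=np.array(m["attitude"],float)
    Rm=a if a.shape==(3,3) else R.from_euler('xyz',a).as_matrix()
    return np.array(m["camera_matrix"]),np.array(m["dist_coeffs"]),np.array(m["position"]),Rm
def ray(n,px):
    K,d,p,Rm=cam(n);u=cv2.undistortPoints(np.array([[px]],float),K,d)[0,0]
    return p,Rm@np.array([u[0],u[1],1])
def onplane(n,px,z):
    p,v=ray(n,px);return p+v*(z-p[2])/v[2]
def cross(p1,p2): # side px, top px
    a,u=ray("side",p1);b,v=ray("top",p2)
    s=np.linalg.lstsq(np.c_[u,-v],b-a,rcond=None)[0]
    x,y=a+u*s[0],b+v*s[1];return (x+y)/2,np.linalg.norm(x-y)
def shot(n,f):
    im=robot.read_camera(n);cv2.imwrite("pics/"+f,im[:,:,::-1]);return im
E
python3 - <<'E'
from h import *
for n in("side","top"):
    shot(n,n+"0.png");print(robot.camera_model(n))
print(robot.observe())
E
```

```text
{'camera_matrix': array([[402.01438329,   0.        , 319.57479441],
       [  0.        , 402.01438329, 202.13430595],
       [  0.        ,   0.        ,   1.        ]]), 'dist_coeffs': array([-0.07121912,  0.        ,  0.        ,  0.        ,  0.        ]), 'position': array([0.62073483, 0.54962478, 0.64479593]), 'attitude': array([-2.38507306,  0.01484017,  3.03547463])}
{'camera_matrix': array([[501.91372799,   0.        , 322.582978  ],
       [  0.        , 501.91372799, 208.03412145],
       [  0.        ,   0.        ,   1.        ]]), 'dist_coeffs': array([-0.14946603,  0.        ,  0.        ,  0.        ,  0.        ]), 'position': array([ 0.4580572 , -0.01185419,  1.11350809]), 'attitude': array([-3.04175547, -0.01480383, -1.54392443])}
{'time': 0.1, 'qpos': array([ 1.03497715e+00,  3.42645232e-01,  1.52490247e+00, -2.53301960e-05,
        1.27540582e+00, -1.46004519e-01]), 'qvel': array([-0.00147146, -0.0013793 , -0.00285849,  0.00038789,  0.00060153,
       -0.00094713]), 'joint_efforts': array([ 2.12229810e-03, -4.32004845e+01, -2.44694763e+01,  7.20178569e-02,
        5.26496745e-02, -3.35208085e-05]), 'tool_pos': array([0.19931863, 0.48531758, 0.23412515]), 'tool_rot': array([-3.14024274e+00, -1.74023110e-04,  2.75178527e+00]), 'contact_force': array([ 0.26141194, -0.50684295,  0.58418669]), 'torque': array([-0.03576071, -0.02611731,  0.0408728 ]), 'grip_force': 0.0, 'opening': 0.09188428255816067}
```

View pics/top0.png

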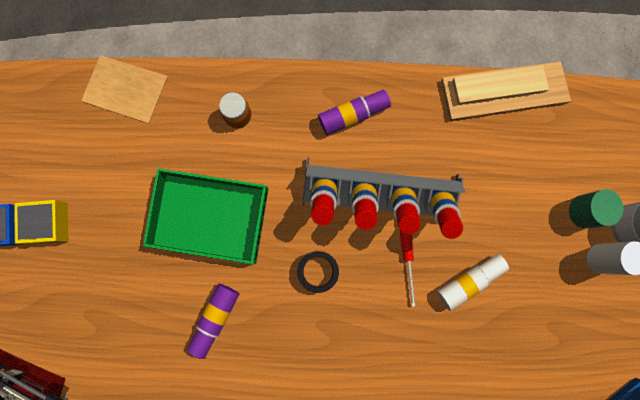

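View pics/side0.png

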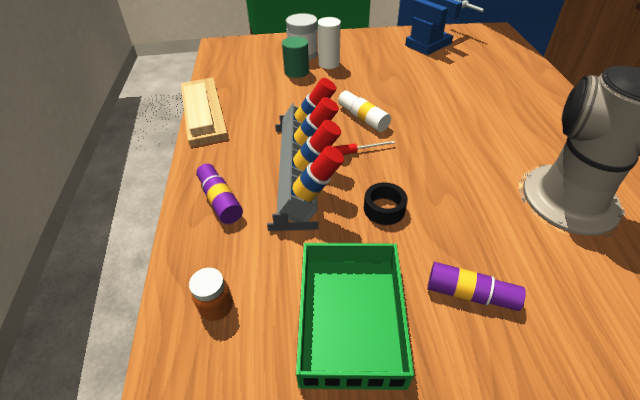

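```bash
python3 - <<'E'
from h import *
im=cv2.imread("pics/top0.png");hsv=cv2.cvtColor(im,cv2.COLOR_BGR2HSV)
m=(((hsv[...,0]<5)|(hsv[...,0]>174))&(hsv[...,1]>180)&(hsv[...,2]>90)).astype(np.uint8)
m[:,:290]=0;m[:180]=0;m[262:]=0
n,l,s,c=cv2.connectedComponentsWithStats(m)
for i in range(1,n):
    if s[i,4]>100:
        ys,xs=np.where(l==i);b=ys.max()
        print(s[i],c[i],"cent@150",onplane("top",c[i],.150).round(4),"rim",onplane("top",(xs[ys>=b-1].mean(),b+.5),.154).round(4))
g=((hsv[...,0]>45)&(hsv[...,0]<80)&(hsv[...,1]>150)).astype(np.uint8);g[:,:130]=0;g[:,300:]=0
ct=max(cv2.findContours(g,0,2)[0],key=cv2.contourArea)
bx=cv2.boxPoints(cv2.minAreaRect(ct));P=np.array([onplane("top",p,.06) for p in bx])
print(bx,P.round(4),P.mean(0))
sub=im[150:320,280:480];cv2.imwrite("pics/zoom.png",cv2.resize(sub,None,fx=3.9,fy=3.4))
E
```

```text
[311 194  23  31 573] [322.63176265 209.41012216] cent@150 [ 0.5523 -0.0237  0.15  ] rim [ 0.5228 -0.0245  0.154 ]
[355 199  22  31 558] [365.6953405  214.16308244] cent@150 [ 0.5454 -0.1071  0.15  ] rim [ 0.5155 -0.1069  0.154 ]
[398 203  22  58 798] [407.68421053 227.23057644] cent@150 [ 0.5223 -0.1892  0.15  ] rim [ 0.4581 -0.1889  0.154 ]
[440 208  23  30 523] [450.38814532 222.85086042] cent@150 [ 0.533  -0.2735  0.15  ] rim [ 0.5042 -0.2742  0.154 ]
[[142.56311 245.89215]
 [155.49228 166.88055]
 [268.21927 185.32678]
 [255.2901  264.33838]] [[0.4722 0.356  0.06  ]
 [0.6429 0.3379 0.06  ]
 [0.6091 0.0919 0.06  ]
 [0.4417 0.1129 0.06  ]] [0.54147267 0.22469096 0.06      ]
```

View pics/zoom.png

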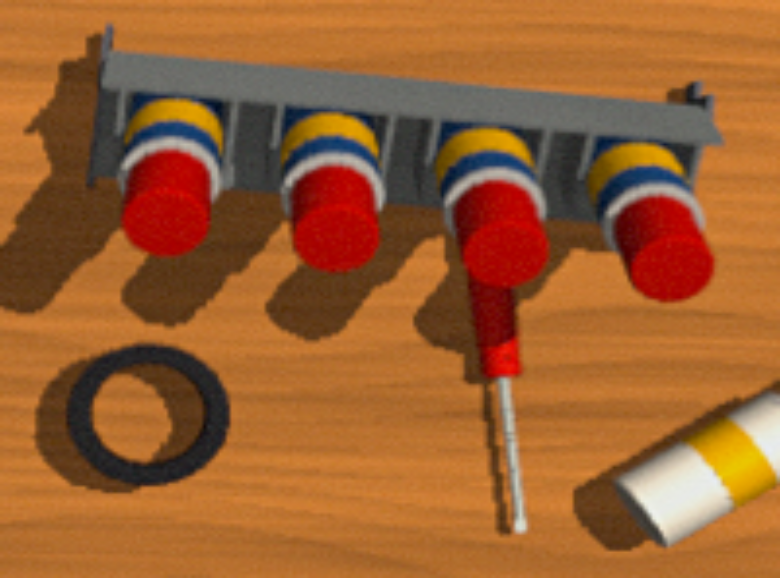

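```bash
cat >> h.py <<'E'
def delta(x,y,z,yaw=None):
    o=robot.observe();Rm=R.from_euler('xyz',o["tool_rot"]).as_matrix()
    d=Rm.T@(np.array([x,y,z])-o["tool_pos"]);print("shift",d.round(4),"yaw",o["tool_rot"][2].round(4), "" if yaw is None else -(yaw-o["tool_rot"][2]),"pos",o["tool_pos"].round(4),"t",o["time"])
E
python3 -m jog '[[[1,-0.034,-0.022,0,-0.063],[1,-0.068,-0.044,0,-0.126],[1,-0.102,-0.066,0,-0.189],[1,-0.136,-0.088,0,-0.252],[1,-0.168,-0.108,0,-0.315]]]'
python3 -c "
from h import *
delta(.5546,-.0253,.215,3.067)"
```

```text
time: 0.52
tool_pos: [0.3143, 0.32, 0.2345]
tool_rot: [-3.141, -0.0, 3.07]
contact_force: [0.4, 0.6, 0.1]
opening: 0.0916
grip_force: 0.0
shift [-0.2643 -0.3273  0.0196] yaw 3.0704 0.0033577897369578835 pos [0.3143 0.32   0.2345] t 0.5167
```

```bash

python3 -m jog '[[[0.4,-0.026,-0.032,0.002,0],[0.4,-0.052,-0.064,0.004,0],[0.4,-0.078,-0.096,0.006,0],[0.4,-0.104,-0.128,0.008,0],[0.4,-0.13,-0.16,0.01,0]]]'
python3 -m jog '[[[0.4,-0.027,-0.033,0.002,0],[0.4,-0.054,-0.066,0.004,0],[0.4,-0.081,-0.1,0.006,0],[0.4,-0.108,-0.133,0.008,0],[0.4,-0.134,-0.167,0.01,0.003]]]'
python3 -m jog '[[[0.4,0,0,0,0],[0.4,0,0,0,0]]]'
python3 - <<'E'
from h import *
delta(.5546,-.0253,.1335,3.067)
im=shot("side","s1.png");cv2.imwrite("pics/s1z.png",cv2.resize(im[20:240,230:450],(700,600)))
E
```

```text
time: 0.93
tool_pos: [0.4321, 0.1507, 0.2245]
tool_rot: [3.141, -0.0, 3.067]
contact_force: [1.0, 0.0, -0.0]
opening: 0.0657
grip_force: 0.0
time: 1.35
tool_pos: [0.5501, -0.0208, 0.2146]
tool_rot: [3.141, -0.001, 3.063]
contact_force: [0.7, 0.7, -0.5]
opening: 0.0642
grip_force: 0.0
time: 1.52
tool_pos: [0.5496, -0.0207, 0.2138]
tool_rot: [3.141, -0.002, 3.06]
contact_force: [0.5, 0.6, -0.7]
opening: 0.0646
grip_force: 0.0
shift [-0.0055 -0.0042  0.0803] yaw 3.0602 -0.006830857938662227 pos [ 0.5496 -0.0207  0.2138] t 1.5167
```

View pics/s1z.png

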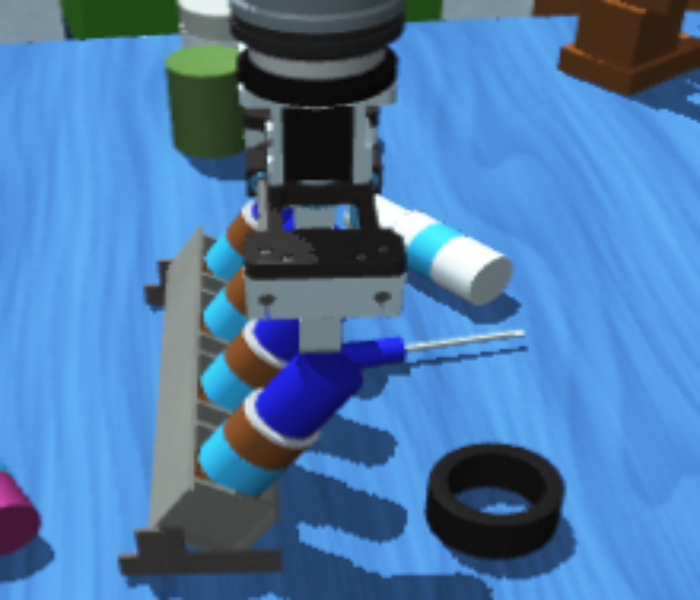

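```bash
cat >> h.py <<'E'
def weigh(k=6):
    f=[];e=[]
    for i in range(k):
        robot.read_camera("top");o=robot.observe();f.append(o["contact_force"]);e.append(o["joint_efforts"][1:3])
    print("F",np.mean(f,0).round(2),"sd",np.std(f,0).round(2),"eff",np.mean(e,0).round(2),"open",o["opening"].round(4),"grip",o["grip_force"].round(1),"pos",o["tool_pos"].round(4),"t",round(o["time"],2))
E
python3 -m jog '[[[0.4,-0.003,-0.002,0.016,-0.003],[0.4,-0.0055,-0.0042,0.03,-0.007],[0.4,-0.0055,-0.0042,0.05,-0.007],[0.4,-0.0055,-0.0042,0.068,-0.007],[0.4,-0.0055,-0.0042,0.08,-0.007]]]'
python3 -c "
from h import *
weigh()"
python3 -m jog '[[[-0.4,0,0,0,0],[-0.4,0,0,0,0],[-0.4,0,0,0,0],[-0.4,0,0,0,0]]]' 20
python3 -c "
from h import *
weigh(4)"
python3 -m jog '[[[-0.4,0.002,0,-0.003,0],[-0.4,0.004,0,-0.006,0],[-0.4,0.0055,0,-0.009,0],[-0.4,0.0075,0,-0.012,0],[-0.4,0.0075,0,-0.012,0]]]' 20
python3 -c "
from h import *
weigh(8)"
```

```text
time: 1.98
tool_pos: [0.553, -0.0216, 0.1336]
tool_rot: [3.141, -0.002, 3.073]
contact_force: [-0.3, -0.5, -0.0]
opening: 0.0639
grip_force: 0.0
time: 2.62
tool_pos: [0.5546, -0.0235, 0.1353]
tool_rot: [-3.142, 0.001, 3.071]
contact_force: [-0.6, -1.1, 1.5]
opening: 0.0437
grip_force: 20.0
time: 3.23
tool_pos: [0.5468, -0.0229, 0.1477]
tool_rot: [3.142, 0.0, 3.071]
contact_force: [0.3, 0.2, -0.5]
opening: 0.0436
grip_force: 20.0Traceback (most recent call last):
  File "<string>", line 3, in <module>
    weigh()
    ~~~~~^^
  File "h.py", line 26, in weigh
    print("F",np.mean(f,0).round(2),"sd",np.std(f,0).round(2),"eff",np.mean(e,0).round(2),"open",o["opening"].round(4),"grip",o["grip_force"].round(1),"pos",o["tool_pos"].round(4),"t",round(o["time"],2))
                                                                                                 ^^^^^^^^^^^^^^^^^^
AttributeError: 'float' object has no attribute 'round'
Traceback (most recent call last):
  File "h.py", line 26, in weigh
    print("F",np.mean(f,0).round(2),"sd",np.std(f,0).round(2),"eff",np.mean(e,0).round(2),"open",o["opening"].round(4),"grip",o["grip_force"].round(1),"pos",o["tool_pos"].round(4),"t",round(o["time"],2))
                                                                                                 ^^^^^^^^^^^^^^^^^^
AttributeError: 'float' object has no attribute 'round'
Traceback (most recent call last):
  File "h.py", line 26, in weigh
    print("F",np.mean(f,0).round(2),"sd",np.std(f,0).round(2),"eff",np.mean(e,0).round(2),"open",o["opening"].round(4),"grip",o["grip_force"].round(1),"pos",o["tool_pos"].round(4),"t",round(o["time"],2))
                                                                                                 ^^^^^^^^^^^^^^^^^^
AttributeError: 'float' object has no attribute 'round'
```

```bash
sed -i 's/o\["opening"\].round(4)/round(o["opening"],4)/;s/o\["grip_force"\].round(1)/round(o["grip_force"],1)/' h.py
python3 -c "
from h import *
weigh(8)"
```

```text
F [ 0.47 -0.22 -0.39] sd [0.48 0.52 0.46] eff [-47.11 -21.73] open 0.0433 grip 20.0 pos [ 0.547  -0.023   0.1469] t 4.03
```

```bash

python3 -m jog '[[[-0.4,0.003,0,-0.005,0],[-0.4,0.006,0,-0.010,0],[-0.4,0.0095,0,-0.015,0],[-0.4,0.0125,0,-0.020,0],[-0.4,0.0155,0,-0.025,0]]]' 20
python3 -c "
from h import *
weigh(8)"
```

```text
time: 4.45
tool_pos: [0.5311, -0.0218, 0.1728]
tool_rot: [3.142, 0.0, 3.071]
contact_force: [0.6, 0.1, -1.8]
opening: 0.0436
grip_force: 20.0
F [ 0.13  0.05 -0.19] sd [0.6  0.44 0.55] eff [-44.99 -22.6 ] open 0.0437 grip 20.0 pos [ 0.5316 -0.0219  0.1718] t 4.85
```

```bash

python3 -m jog '[[[-0.4,0.0045,0,-0.008,0],[-0.4,0.009,0,-0.016,0],[-0.4,0.015,0,-0.026,0],[-0.4,0.018,0,-0.045,0],[-0.4,0.018,0,-0.065,0]]]' 20
python3 - <<'E'
from h import *
weigh(8)
im=shot("side","s2.png");cv2.imwrite("pics/s2z.png",cv2.resize(im[0:300,230:530],(600,600))[:,:,::-1])
E
```

```text
time: 5.27
tool_pos: [0.512, -0.0204, 0.2381]
tool_rot: [3.141, -0.002, 3.071]
contact_force: [0.7, -0.3, -0.4]
opening: 0.0435
grip_force: 20.0
F [ 0.39  0.21 -0.57] sd [0.54 0.62 1.58] eff [-41.58 -24.11] open 0.0435 grip 20.0 pos [ 0.513  -0.0205  0.236 ] t 5.67
```

View pics/s2z.png

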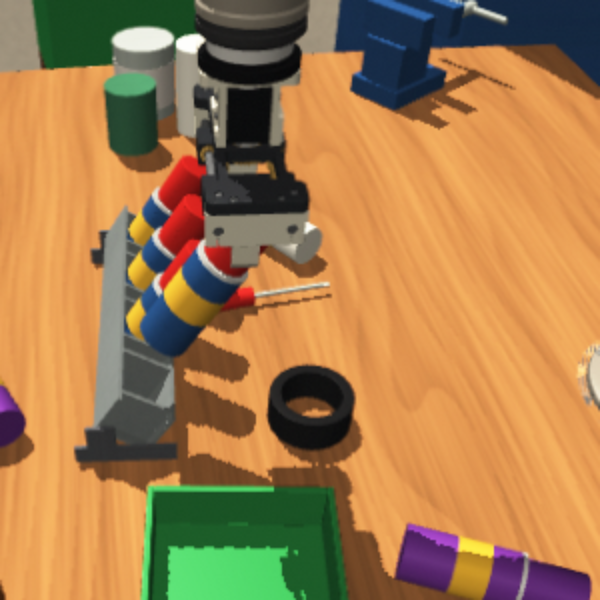

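```bash

python3 -m jog '[[[-0.4,0.001,0.02,0,0.01],[-0.4,0.001,0.05,0,0.02],[-0.4,0.002,0.085,0,0.03],[-0.4,0.002,0.12,0,0.04],[-0.4,0.003,0.155,0,0.054]]]' 20
python3 -m jog '[[[-0.4,0.008,0.035,0,0],[-0.4,0.01,0.07,0,0],[-0.4,0.011,0.105,0,0],[-0.4,0.012,0.135,0,0],[-0.4,0.012,0.152,0,0]]]' 20
python3 -m jog '[[[-0.4,0,0,0,0],[-0.4,0,0,0,0]]]' 20
python3 - <<'E'
from h import *
delta(.5292,.2867,.130,3.017)
weigh(4)
im=shot("side","s3.png");cv2.imwrite("pics/s3z.png",cv2.resize(im[50:400,200:550],(600,600))[:,:,::-1])
E
```

```text
time: 6.13
tool_pos: [0.5214, 0.1356, 0.2364]
tool_rot: [-3.141, -0.001, 3.016]
contact_force: [1.1, 0.4, -0.2]
opening: 0.0437
grip_force: 20.0
time: 6.55
tool_pos: [0.528, 0.2898, 0.236]
tool_rot: [3.141, -0.001, 3.019]
contact_force: [-0.0, -1.7, -1.4]
opening: 0.0435
grip_force: 20.0
time: 6.72
tool_pos: [0.5281, 0.287, 0.2359]
tool_rot: [-3.14, -0.002, 3.019]
contact_force: [-0.4, -0.5, 0.1]
opening: 0.0436
grip_force: 20.0
shift [-1.300e-03 -1.000e-04  1.059e-01] yaw 3.0187 0.001657157633692563 pos [0.5281 0.287  0.2359] t 6.7167
F [-0.07 -0.63 -0.46] sd [0.54 0.69 0.27] eff [-51.21 -25.64] open 0.0434 grip 20.0 pos [0.5287 0.2853 0.2369] t 6.92
```

View pics/s3z.png

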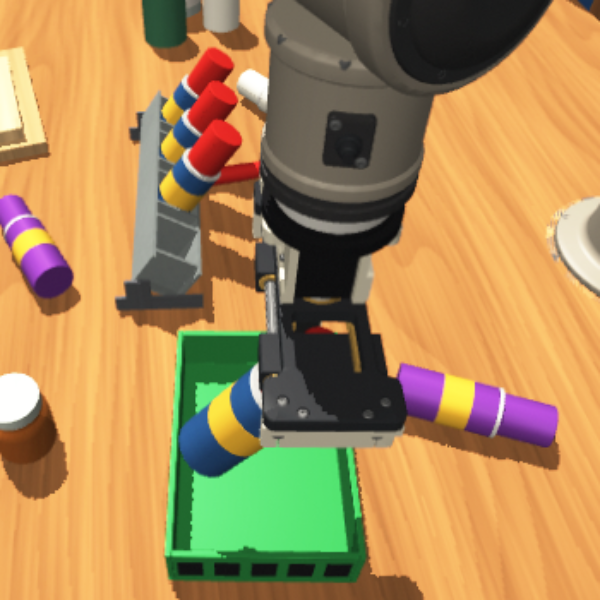

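```bash
python3 - <<'E'
from h import *
im=cv2.imread("pics/s3.png");hsv=cv2.cvtColor(im,cv2.COLOR_BGR2HSV)
m=((hsv[...,0]>100)&(hsv[...,0]<122)&(hsv[...,1]>150)).astype(np.uint8);m[:250]=0;m[:,400:]=0;m[:,:290]=0
ys,xs=np.where(m);i=xs.argmin();print(xs[i],ys[i],len(xs),xs.max(),ys.max())
c=np.array([.5415,.2247]);ex=np.array([.992,-.125]);ey=np.array([.125,.992])
for px,z in(((xs[i],ys[i]),.147),((xs[ys==ys.max()].mean(),ys.max()),.120)):
    p=onplane("side",px,z);print(p,(p[:2]-c)@ex,(p[:2]-c)@ey)
g=((hsv[...,0]>45)&(hsv[...,0]<80)&(hsv[...,1]>150)).astype(np.uint8)
# left rim edge at row 300 & 360
for r in(280,340,370):
    x=np.where(g[r,250:420])[0].min()+250;p=onplane("side",(x,r),.06);print(r,x,(p[:2]-c)@ex,(p[:2]-c)@ey)
E
```

```text
304 305 1119 351 327
[0.62026298 0.27281659 0.147     ] 0.07211829765346708 0.057577033798358934
[0.59803009 0.29489675 0.12      ] 0.04730325156646041 0.07670143244776045
280 304 0.0802050186725771 -0.037717094741012654
340 301 0.0800047111523426 0.06922250063477163
370 299 0.08066602600650438 0.1151932957797006
```

```bash

python3 -m jog '[[[-0.4,0.004,0,0.01,0],[-0.4,0.007,0,0.03,0],[-0.4,0.007,0,0.055,0],[-0.4,0.007,0,0.08,0],[-0.4,0.007,0,0.095,0]]]' 20
python3 -m jog '[[[-0.4,0,0,0.004,0],[-0.4,0,0,0.008,0],[-0.4,0,0,0.01,0],[-0.4,0,0,0.01,0]]]' 20
python3 -c "
from h import *
weigh(4)
delta(.5292,.2867,.126,3.017)"
```

```text
time: 7.38
tool_pos: [0.5208, 0.2861, 0.1398]
tool_rot: [-3.14, -0.002, 3.016]
contact_force: [-0.2, 0.1, -0.5]
opening: 0.0438
grip_force: 20.0
time: 7.72
tool_pos: [0.5222, 0.2874, 0.1328]
tool_rot: [3.141, 0.001, 3.016]
contact_force: [0.5, 0.0, -0.4]
opening: 0.0436
grip_force: 20.0
F [ 0.11  0.28 -0.5 ] sd [0.11 0.69 0.61] eff [-52.24 -22.54] open 0.0431 grip 20.0 pos [0.5221 0.2876 0.133 ] t 7.92
shift [-0.0072 -0.      0.007 ] yaw 3.0168 -0.0002002474567368573 pos [0.5221 0.2876 0.133 ] t 7.9167
```

```bash

python3 -m jog '[[[-0.4,-0.005,0,0,0],[-0.4,-0.01,0,0,0],[-0.4,-0.015,0,-0.001,0],[-0.4,-0.02,0,-0.002,0],[-0.4,-0.025,0,-0.003,0]]]' 10
python3 -m jog '[[[-0.4,-0.005,0,-0.001,0],[-0.4,-0.01,0,-0.001,0],[-0.4,-0.015,0,-0.001,0],[-0.4,-0.02,0,-0.002,0],[-0.4,-0.025,0,-0.002,0]]]' 10
python3 - <<'E'
from h import *
weigh(3)
delta(.5292,.2867,.126,3.017)
im=shot("side","s4.png");cv2.imwrite("pics/s4z.png",cv2.resize(im[150:400,250:500],(600,600))[:,:,::-1])
E
```

```text
time: 8.33
tool_pos: [0.5468, 0.2843, 0.1351]
tool_rot: [-3.142, -0.001, 3.017]
contact_force: [-1.7, -0.2, 0.6]
opening: 0.0436
grip_force: 10.0
time: 8.75
tool_pos: [0.5718, 0.2811, 0.1371]
tool_rot: [3.142, 0.0, 3.017]
contact_force: [-1.6, -0.6, 0.5]
opening: 0.0442
grip_force: 10.0
F [-0.78  0.01 -1.06] sd [0.35 0.17 0.45] eff [-57.   -23.63] open 0.0439 grip 10.0 pos [0.5719 0.281  0.1368] t 8.9
shift [0.043  0.0003 0.0108] yaw 3.0165 -0.0005498363347031798 pos [0.5719 0.281  0.1368] t 8.9
```

View pics/s4z.png

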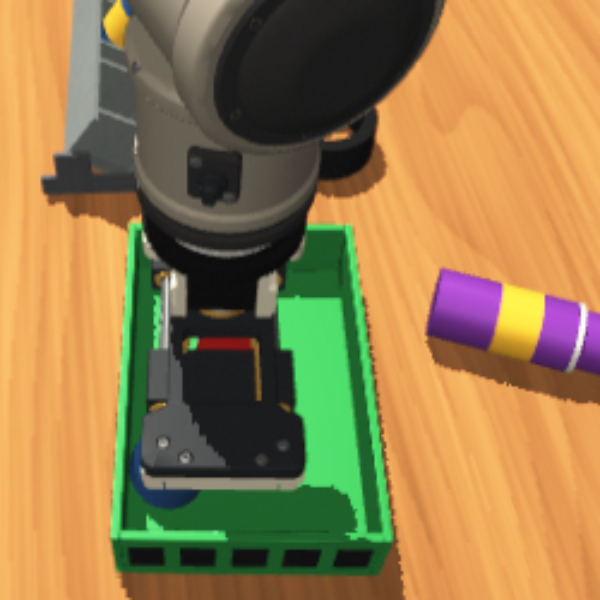

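```bash

python3 -m jog '[[[-0.4,-0.005,0,0,0],[-0.4,-0.01,0,0,0],[-0.4,-0.015,0,0,0],[-0.4,-0.02,0,0.001,0],[-0.4,-0.024,0,0.001,0]]]' 10
python3 -c "
from h import *
weigh(4)"
python3 -m jog '[[[-0.4,-0.002,0,0,0],[-0.4,-0.004,0,0.001,0],[-0.4,-0.004,0,0.001,0]]]' 10
python3 -c "
from h import *
weigh(4)"
```

```text
time: 9.37
tool_pos: [0.5957, 0.2781, 0.1358]
tool_rot: [3.142, -0.0, 3.017]
contact_force: [-2.2, -0.4, -0.2]
opening: 0.0435
grip_force: 10.0
F [-0.31 -0.16 -1.28] sd [0.61 0.51 0.38] eff [-58.8 -24.1] open 0.0441 grip 10.0 pos [0.5954 0.2781 0.1358] t 9.57
time: 9.82
tool_pos: [0.5992, 0.2777, 0.1349]
tool_rot: [3.141, -0.0, 3.017]
contact_force: [-2.2, 0.8, -0.5]
opening: 0.0438
grip_force: 10.0
F [-0.71  0.22 -1.17] sd [0.2  0.2  0.61] eff [-58.98 -24.4 ] open 0.0438 grip 10.0 pos [0.599  0.2777 0.1349] t 10.02
```

```bash

python3 -m jog '[[[-0.4,-0.001,0,0.001,0],[-0.4,-0.002,0,0.002,0],[-0.4,-0.002,0,0.003,0]]]' 6
python3 -c "
from h import *
weigh(4)"
python3 -m jog '[[[-0.4,0,0,0.001,0],[-0.4,0,0,0.002,0]]]' 6
python3 -c "
from h import *
weigh(4)"
python3 -m jog '[[[-0.4,0,0,0.001,0],[-0.4,0,0,0.002,0]]]' 6
python3 -c "
from h import *
weigh(4)"
```

```text
time: 10.27
tool_pos: [0.6026, 0.2775, 0.1337]
tool_rot: [3.14, 0.004, 3.017]
contact_force: [-0.0, -1.1, 8.9]
opening: 0.0439
grip_force: 6.0
F [ 0.89 -0.75  6.05] sd [0.63 0.33 0.38] eff [-54.52 -21.54] open 0.0436 grip 6.0 pos [0.6025 0.2775 0.1337] t 10.47
time: 10.63
tool_pos: [0.6029, 0.2775, 0.1324]
tool_rot: [3.14, 0.005, 3.017]
contact_force: [-0.5, -1.7, 9.2]
opening: 0.044
grip_force: 6.0
F [ 0.75 -1.38  8.24] sd [0.08 0.18 0.88] eff [-53.44 -20.89] open 0.0439 grip 6.0 pos [0.6028 0.2775 0.1322] t 10.83
time: 11.0
tool_pos: [0.603, 0.2775, 0.1305]
tool_rot: [3.14, 0.006, 3.017]
contact_force: [0.1, -1.2, 10.0]
opening: 0.0438
grip_force: 6.0
F [ 0.8  -1.01  8.36] sd [0.69 0.77 0.19] eff [-53.39 -20.81] open 0.0438 grip 6.0 pos [0.6029 0.2774 0.1303] t 11.2
```

```bash

python3 -m jog '[[[0.05,0,0,0,0],[0.2,0,0,0,0],[0.4,0,0,0,0],[0.4,0,0,0,0]]]' 6
python3 -m jog '[[[0.4,0,0,-0.01,0],[0.4,0,0,-0.03,0],[0.4,0,0,-0.06,0],[0.4,0,0,-0.085,0],[0.4,0,0,-0.1,0]]]' 
python3 -m jog '[[[0.4,0.01,-0.04,0,-0.02],[0.4,0.02,-0.08,0,-0.054],[0.4,0.03,-0.12,0,-0.054],[0.4,0.035,-0.16,0,-0.054],[0.4,0.04,-0.2,0,-0.054]]]' 
python3 - <<'E'
from h import *
delta(.5475,-.1083,.215,3.067)
im=shot("side","s5.png");cv2.imwrite("pics/s5z.png",cv2.resize(im[50:400,200:550],(600,600))[:,:,::-1])
E
```

```text
time: 11.53
tool_pos: [0.6009, 0.2774, 0.1275]
tool_rot: [-3.141, -0.001, 3.017]
contact_force: [0.2, -0.0, -0.3]
opening: 0.0624
grip_force: 0.0
time: 11.95
tool_pos: [0.6019, 0.2778, 0.2321]
tool_rot: [3.14, 0.004, 3.017]
contact_force: [1.2, 0.6, 0.3]
opening: 0.0642
grip_force: 0.0
time: 12.37
tool_pos: [0.5355, 0.0826, 0.2289]
tool_rot: [3.141, 0.001, 3.072]
contact_force: [0.5, -0.6, 0.3]
opening: 0.0642
grip_force: 0.0
shift [-0.0253 -0.1896  0.0139] yaw 3.0716 0.004648194497641089 pos [0.5355 0.0826 0.2289] t 12.3667
```

View pics/s5z.png

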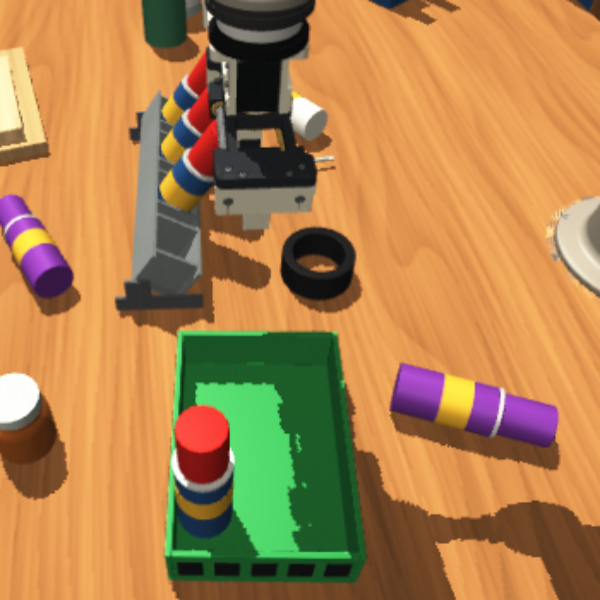

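```bash

python3 -m jog '[[[0.4,-0.006,-0.038,0.003,0.004],[0.4,-0.012,-0.076,0.006,0.004],[0.4,-0.018,-0.114,0.01,0.004],[0.4,-0.022,-0.152,0.014,0.004],[0.4,-0.025,-0.19,0.014,0.004]]]'
python3 -m jog '[[[0.4,0,0,0,0],[0.4,0,0,0,0]]]'
python3 -c "
from h import *
delta(.5475,-.1083,.1345,3.067)"
```

```text
time: 12.83
tool_pos: [0.5477, -0.109, 0.214]
tool_rot: [3.141, -0.0, 3.067]
contact_force: [0.8, -0.3, 0.1]
opening: 0.0642
grip_force: 0.0
time: 13.0
tool_pos: [0.5479, -0.1092, 0.2143]
tool_rot: [3.141, 0.0, 3.063]
contact_force: [0.1, 0.0, 0.5]
opening: 0.0645
grip_force: 0.0
shift [0.0005 0.0008 0.0798] yaw 3.0629 -0.004077481721496579 pos [ 0.5479 -0.1092  0.2143] t 13.0
```

```bash

python3 -m jog '[[[0.4,0,0,0.016,0],[0.4,0,0,0.034,0],[0.4,0,0,0.054,0],[0.4,0,0,0.07,0],[0.4,0,0,0.08,0]]]'
python3 -m jog '[[[0.4,0,0,0,0],[-0.4,0,0,0,0],[-0.4,0,0,0,0],[-0.4,0,0,0,0],[-0.4,0,0,0,0]]]' 20
python3 -c "
from h import *
weigh(4)"
python3 -m jog '[[[-0.4,0.002,0,-0.003,0],[-0.4,0.004,0,-0.006,0],[-0.4,0.0055,0,-0.009,0],[-0.4,0.0075,0,-0.012,0],[-0.4,0.0075,0,-0.012,0]]]' 20
python3 -c "
from h import *
weigh(8)"
```

```text
time: 13.42
tool_pos: [0.5474, -0.1054, 0.1327]
tool_rot: [3.141, -0.002, 3.068]
contact_force: [0.3, -0.2, -0.2]
opening: 0.0646
grip_force: 0.0
time: 13.83
tool_pos: [0.5485, -0.1073, 0.1351]
tool_rot: [-3.141, 0.002, 3.067]
contact_force: [-1.3, -0.5, 2.9]
opening: 0.044
grip_force: 20.0
F [-0.55  0.68  4.8 ] sd [0.25 0.42 1.39] eff [-45.74 -20.68] open 0.0438 grip 20.0 pos [ 0.5484 -0.1074  0.135 ] t 14.03
time: 14.45
tool_pos: [0.5404, -0.1068, 0.1467]
tool_rot: [-3.141, 0.001, 3.067]
contact_force: [2.0, 0.5, 0.7]
opening: 0.0437
grip_force: 20.0
F [ 1.92 -0.34  1.09] sd [0.47 0.52 0.46] eff [-46.48 -20.54] open 0.0436 grip 20.0 pos [ 0.5406 -0.1068  0.1461] t 14.85
```

```bash

python3 -m jog '[[[-0.4,0.001,0,-0.004,0],[-0.4,0.003,0,-0.008,0],[-0.4,0.005,0,-0.012,0],[-0.4,0.007,0,-0.015,0],[-0.4,0.007,0,-0.015,0]]]' 20
python3 -c "
from h import *
weigh(8)"
```

```text
time: 15.27
tool_pos: [0.5328, -0.1061, 0.1615]
tool_rot: [3.141, -0.001, 3.067]
contact_force: [1.2, -0.2, -2.0]
opening: 0.0436
grip_force: 20.0
F [ 0.03  0.34 -2.79] sd [0.47 0.62 0.38] eff [-47.98 -23.21] open 0.0434 grip 20.0 pos [ 0.5334 -0.1062  0.1608] t 15.67
```

```bash

python3 -m jog '[[[-0.4,-0.003,0,0.006,0],[-0.4,-0.006,0,0.012,0],[-0.4,-0.009,0,0.017,0],[-0.4,-0.012,0,0.022,0],[-0.4,-0.0145,0,0.026,0]]]' 20
python3 -m jog '[[[-0.2,0,0,0.001,0],[0.1,0,0,0.001,0],[0.4,0,0,0.001,0],[0.4,0,0,0.001,0]]]' 5
python3 -m jog '[[[0.4,0,0,-0.015,0],[0.4,0,0,-0.035,0],[0.4,0,0,-0.06,0],[0.4,0,0,-0.075,0],[0.4,0,0,-0.08,0]]]'
python3 -c "
from h import *
delta(.541,-.190,.215,3.067)"
```

```text
time: 16.08
tool_pos: [0.5486, -0.1074, 0.1346]
tool_rot: [-3.142, 0.0, 3.067]
contact_force: [-9.4, 0.2, 26.1]
opening: 0.0438
grip_force: 20.0
time: 16.42
tool_pos: [0.5479, -0.1072, 0.1338]
tool_rot: [3.141, -0.0, 3.067]
contact_force: [-0.6, -0.5, 0.5]
opening: 0.0595
grip_force: 0.0
time: 16.83
tool_pos: [0.549, -0.1076, 0.2167]
tool_rot: [-3.14, 0.005, 3.067]
contact_force: [0.7, 0.5, 0.1]
opening: 0.0644
grip_force: 0.0
shift [ 0.0019 -0.0827  0.0018] yaw 3.0669 -0.00011112088475417892 pos [ 0.549  -0.1076  0.2167] t 16.8333
```

```bash

python3 -m jog '[[[0.4,0.001,-0.028,0,0],[0.4,0.002,-0.055,0,0],[0.4,0.002,-0.083,0,0],[0.4,0.002,-0.083,0,0],[0.4,0.002,-0.083,0,0]]]'
python3 -m jog '[[[0.4,0,0,0.016,0],[0.4,0,0,0.034,0],[0.4,0,0,0.054,0],[0.4,0,0,0.07,0],[0.4,0,0,0.08,0]]]'
python3 -m jog '[[[0.4,0,0,0,0],[-0.4,0,0,0,0],[-0.4,0,0,0,0],[-0.4,0,0,0,0],[-0.4,0,0,0,0]]]' 20
python3 -m jog '[[[-0.4,0.003,0,-0.005,0],[-0.4,0.006,0,-0.01,0],[-0.4,0.009,0,-0.016,0],[-0.4,0.012,0,-0.022,0],[-0.4,0.0145,0,-0.027,0]]]' 20
python3 -c "
from h import *
weigh(8)"
```

```text
time: 17.25
tool_pos: [0.5392, -0.1909, 0.2129]
tool_rot: [3.141, -0.001, 3.064]
contact_force: [1.1, -1.1, 0.5]
opening: 0.0643
grip_force: 0.0
time: 17.67
tool_pos: [0.5388, -0.1882, 0.1317]
tool_rot: [3.14, -0.003, 3.068]
contact_force: [-0.5, 0.7, 0.0]
opening: 0.064
grip_force: 0.0
time: 18.08
tool_pos: [0.5403, -0.1901, 0.135]
tool_rot: [-3.141, 0.002, 3.067]
contact_force: [-0.3, 0.3, 0.8]
opening: 0.044
grip_force: 20.0
time: 18.5
tool_pos: [0.5248, -0.1888, 0.1619]
tool_rot: [-3.142, 0.0, 3.067]
contact_force: [-0.1, 0.7, -1.1]
opening: 0.0435
grip_force: 20.0
F [-0.05  0.12 -1.02] sd [0.43 0.51 0.43] eff [-48.18 -22.88] open 0.0436 grip 20.0 pos [ 0.5252 -0.1887  0.1606] t 18.9
```

```bash

python3 -m jog '[[[-0.4,0.004,0,-0.0065,0],[-0.4,0.009,0,-0.0145,0],[-0.4,0.015,0,-0.024,0],[-0.4,0.02,0,-0.034,0],[-0.4,0.023,0,-0.055,0]]]' 20
python3 -m jog '[[[-0.4,0,0,-0.03,0],[-0.4,0,0,-0.06,0],[-0.4,0,0,-0.085,0],[-0.4,0,0,-0.1,0],[-0.4,0,0,-0.1,0]]]' 20
python3 -c "
from h import *
weigh(10)
delta(.52,.17,.31,3.017)"
```

```text
time: 19.32
tool_pos: [0.5006, -0.1866, 0.2158]
tool_rot: [3.14, -0.003, 3.067]
contact_force: [0.0, 0.2, -0.6]
opening: 0.0438
grip_force: 20.0
time: 19.73
tool_pos: [0.5031, -0.1877, 0.321]
tool_rot: [-3.138, 0.008, 3.067]
contact_force: [0.3, 0.4, -1.3]
opening: 0.0438
grip_force: 20.0
F [ 0.2   0.03 -1.07] sd [0.27 0.49 0.45] eff [-44.57 -26.97] open 0.0434 grip 20.0 pos [ 0.5022 -0.1871  0.3153] t 20.23
shift [0.009  0.3574 0.0056] yaw 3.0668 0.049750933637112915 pos [ 0.5022 -0.1871  0.3153] t 20.2333
```

```bash

python3 -m jog '[[[-0.4,0.002,0.02,0,0.01],[-0.4,0.004,0.055,0,0.02],[-0.4,0.007,0.095,0,0.03],[-0.4,0.009,0.135,0,0.04],[-0.4,0.011,0.175,0,0.05]]]' 20
python3 -m jog '[[[-0.4,0.01,0.04,0,0],[-0.4,0.013,0.08,0,0],[-0.4,0.016,0.12,0,0],[-0.4,0.018,0.155,0,0],[-0.4,0.02,0.188,0,0]]]' 20
python3 -m jog '[[[-0.4,0,0,0,0],[-0.4,0,0,0,0]]]' 20
python3 -c "
from h import *
weigh(4)
delta(.5084,.1785,.133,3.017)"
```

```text
time: 20.65
tool_pos: [0.5041, -0.0103, 0.3158]
tool_rot: [3.141, -0.0, 3.015]
contact_force: [1.1, 0.3, -1.7]
opening: 0.0437
grip_force: 20.0
time: 21.07
tool_pos: [0.5076, 0.1796, 0.3159]
tool_rot: [3.141, -0.0, 3.018]
contact_force: [1.9, -1.6, -0.6]
opening: 0.0439
grip_force: 20.0
time: 21.23
tool_pos: [0.5077, 0.1788, 0.3154]
tool_rot: [-3.141, -0.001, 3.02]
contact_force: [-0.0, -0.6, -0.6]
opening: 0.043
grip_force: 20.0
F [-0.04 -0.64 -1.22] sd [0.51 0.32 0.32] eff [-43.81 -26.55] open 0.0434 grip 20.0 pos [0.5081 0.1761 0.316 ] t 21.43
shift [0.     0.0025 0.183 ] yaw 3.0153 -0.001734108823691738 pos [0.5081 0.1761 0.316 ] t 21.4333
```

```bash

python3 -m jog '[[[-0.4,0,0,0.02,0],[-0.4,0,0,0.05,0],[-0.4,0,0,0.08,0],[-0.4,0,0,0.11,0],[-0.4,0,0,0.135,0]]]' 20
python3 -m jog '[[[-0.4,0,0,0.015,0],[-0.4,0,0,0.03,0],[-0.4,0,0,0.04,0],[-0.4,0,0,0.048,0],[-0.4,0,0,0.048,0]]]' 20
python3 -c "
from h import *
weigh(4)
delta(.5084,.1785,.133,3.017)"
```

```text
time: 21.85
tool_pos: [0.5076, 0.1757, 0.1793]
tool_rot: [-3.141, -0.001, 3.015]
contact_force: [1.3, 0.0, -1.9]
opening: 0.0435
grip_force: 20.0
time: 22.27
tool_pos: [0.5076, 0.1764, 0.1318]
tool_rot: [-3.141, -0.002, 3.016]
contact_force: [-0.0, 0.1, -0.8]
opening: 0.0437
grip_force: 20.0
F [-0.18  0.1  -1.01] sd [0.28 0.47 0.66] eff [-46.06 -21.09] open 0.0438 grip 20.0 pos [0.5087 0.1772 0.134 ] t 22.47
shift [0.0004 0.0012 0.001 ] yaw 3.0166 -0.00037635618145870353 pos [0.5087 0.1772 0.134 ] t 22.4667
```

Same uprighting against the wall: 79 mm along −tool x.

```bash

python3 -m jog '[[[-0.4,-0.005,0,0,0],[-0.4,-0.01,0,0,0],[-0.4,-0.015,0,-0.001,0],[-0.4,-0.02,0,-0.002,0],[-0.4,-0.025,0,-0.003,0]]]' 10
python3 -m jog '[[[-0.4,-0.005,0,0,0],[-0.4,-0.01,0,-0.001,0],[-0.4,-0.015,0,-0.001,0],[-0.4,-0.02,0,-0.001,0],[-0.4,-0.025,0,-0.001,0]]]' 10
python3 -m jog '[[[-0.4,-0.005,0,0,0],[-0.4,-0.01,0,0,0],[-0.4,-0.015,0,0,0],[-0.4,-0.02,0,0.001,0],[-0.4,-0.024,0,0.001,0]]]' 10
python3 -m jog '[[[-0.4,-0.002,0,0,0],[-0.4,-0.004,0,0.001,0],[-0.4,-0.005,0,0.001,0]]]' 10
python3 -c "
from h import *
weigh(4)"
```

```text
time: 22.88
tool_pos: [0.5331, 0.1742, 0.1362]
tool_rot: [3.142, -0.001, 3.017]
contact_force: [-2.2, 0.5, 0.7]
opening: 0.0437
grip_force: 10.0
time: 23.3
tool_pos: [0.5582, 0.171, 0.1369]
tool_rot: [3.142, 0.0, 3.017]
contact_force: [-1.5, 0.3, 0.3]
opening: 0.0436
grip_force: 10.0
time: 23.72
tool_pos: [0.582, 0.1679, 0.1358]
tool_rot: [3.142, -0.0, 3.017]
contact_force: [-1.6, 0.3, -0.2]
opening: 0.044
grip_force: 10.0
time: 23.97
tool_pos: [0.5865, 0.1674, 0.1348]
tool_rot: [3.142, -0.0, 3.017]
contact_force: [-2.2, -0.0, -0.2]
opening: 0.0437
grip_force: 10.0
F [-0.45 -0.08 -1.05] sd [0.34 0.42 0.17] eff [-54.22 -23.59] open 0.0437 grip 10.0 pos [0.5864 0.1674 0.1349] t 24.17
```

```bash

python3 -m jog '[[[-0.4,-0.001,0,0.001,0],[-0.4,-0.001,0,0.002,0],[-0.4,-0.001,0,0.003,0],[-0.4,-0.001,0,0.003,0]]]' 6
python3 -c "
from h import *
weigh(4)"
```

```text
time: 24.5
tool_pos: [0.5889, 0.1673, 0.1336]
tool_rot: [3.141, 0.005, 3.017]
contact_force: [0.9, 0.2, 6.5]
opening: 0.044
grip_force: 6.0
F [ 1.11 -0.57  5.81] sd [0.42 0.51 0.29] eff [-50.15 -20.62] open 0.0439 grip 6.0 pos [0.5889 0.1673 0.1336] t 24.7
```

On the floor; one more mm, release, retreat and check.

```bash

python3 -m jog '[[[-0.4,0,0,0.001,0],[-0.4,0,0,0.001,0]]]' 6
python3 -m jog '[[[0.05,0,0,0,0],[0.2,0,0,0,0],[0.4,0,0,0,0],[0.4,0,0,0,0]]]' 6
python3 -m jog '[[[0.4,0,0,-0.01,0],[0.4,0,0,-0.03,0],[0.4,0,0,-0.06,0],[0.4,0,0,-0.09,0],[0.4,0,0,-0.12,0]]]'
python3 -m jog '[[[0.4,0.04,0,0,0],[0.4,0.08,0,0,0],[0.4,0.12,0,0,0],[0.4,0.16,0,0,0],[0.4,0.19,0,0,0]]]' 
python3 - <<'E'
from h import *
delta(.536,-.275,.215,3.067)
im=shot("side","s6.png");cv2.imwrite("pics/s6z.png",cv2.resize(im[50:400,200:550],(600,600))[:,:,::-1])
E
```

```text
time: 24.87
tool_pos: [0.5893, 0.1673, 0.133]
tool_rot: [3.141, 0.006, 3.017]
contact_force: [1.3, -0.8, 7.4]
opening: 0.0437
grip_force: 6.0
time: 25.2
tool_pos: [0.5872, 0.1673, 0.1307]
tool_rot: [-3.142, -0.001, 3.017]
contact_force: [-0.9, 0.1, 0.0]
opening: 0.0623
grip_force: 0.0
time: 25.62
tool_pos: [0.5872, 0.1673, 0.2529]
tool_rot: [3.142, -0.0, 3.017]
contact_force: [0.5, -0.9, -0.1]
opening: 0.0642
grip_force: 0.0
time: 26.03
tool_pos: [0.3959, 0.191, 0.2516]
tool_rot: [3.141, -0.0, 3.017]
contact_force: [-0.9, 0.1, 0.7]
opening: 0.0646
grip_force: 0.0
shift [-0.197  -0.445   0.0364] yaw 3.0171 -0.0499493057346152 pos [0.3959 0.191  0.2516] t 26.0333
```

View pics/s6z.png

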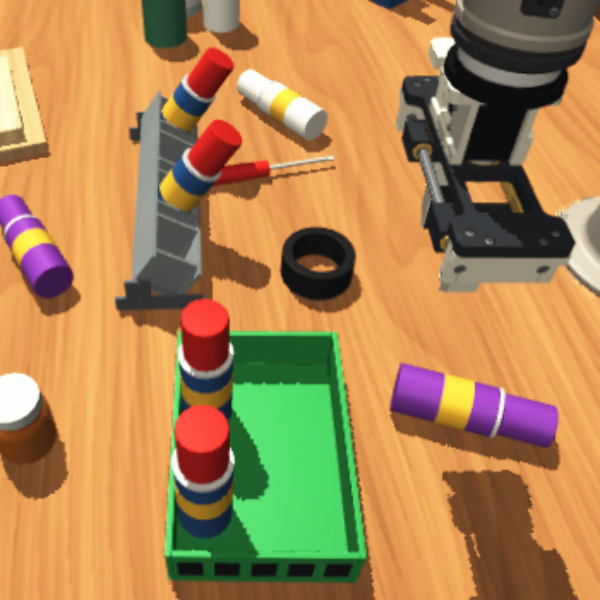

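```bash
python3 -c "
from cell import robot
print(robot.hand_in())"
```

```text
the job is handed in; nothing more can be done
None
```

The job is handed in at about 26 s: the cans from pockets 1 and 3, counted from the crate end (about 0.5 N and 1.1 N when lifted), stand upright in the crate; the full one (about 2.8 N) is back in pocket 2; I left the fourth in place as full without lifting it; the tape, jar and screwdriver were not touched; hand-in returned no verdict.

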